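# Drop a dud horn into the lever-lid scrap bin

### The arm

A 6-joint arm with a two-finger parallel gripper is mounted at the origin on the work surface. World frame = base frame: x ahead of the robot, y to its left, z up, the work surface at z = 0. Lengths are in m, angles in rad, forces in N, time in s.
With the tool pointing down it reaches from about 0.275 to 1 m from the base axis. Payload 8.4 kg.
Tool frame: the origin (TCP) lies on the centre line of the jaws, within the pads' length; the fingertips stand 17 mm ahead of it and the grasp point (between the pads) lies 2 mm behind it (bot.tcp_to_tips is the y of the fingertips in the tool frame, in m); y points along the fingers, z is the direction in which the jaws open and shut, and the axes are right-handed (so a half turn about y gives the same grasp; the last joint's range is limited). The gripper opens to 85 mm and grips with 20 to 120 N. Pads are 22 mm wide; open, the fingers measure 114 mm over their backs; the gripper's body (76 mm by 85 mm) begins 54 mm behind the grasp point. The pads swing forward as they close: fully open they stand 13 mm farther back than shut.
Start: joints at [-1.227, 0.353, 1.633, -0, 1.155, -0.002], TCP at [0.212, -0.588, 0.248] pointing down, gripper open.
Joint ranges: [-2.63, 2.63], [-0.92, 2.1], [0.06, 2.66], [-1.3, 4.44], [0, 2.69], [-3.02, 3.02]. Speed limits (rad/s): [2.22, 2.22, 2.79, 3.14, 3.14, 3.14].

### API

Orientations are given as a unit quaternion [x, y, z, w].
In Python, from workcell import bot, hand, kinematics, get_obs, vision, hand_in gives the robot as it stands. The module is installed in compiled form; this text tells all that it offers. Calls block until the motion is done:
- bot.reach(position, orientation): joint-space move of the TCP to a pose.
- bot.servo_line(position, ori=None, velocity=0.15): straight line of the TCP; ori=None keeps the orientation; velocity is the mean speed in m/s.
- bot.goto_joints(angles): joint-space move.
- hand.move_gripper(opening, strength=None): finger opening in m; strength is the grip in N (None keeps the last); returns when the fingers have stopped.
- bot.dwell(seconds).
- kinematics.solve_ik(position, orientation): joint angles nearest the present ones, or None.
- get_obs(): the state.
- vision.read_camera(name): name is "side" or "top" or "wrist"; returns a dict with "frame" (420x560x3 uint8, red, green, blue), "intrinsics" (3x3 intrinsics, pixels), "view" (4x4, takes a point from world to camera coordinates). Camera axes: x right, y down, z forward; pixel columns grow to the right and rows downward; lengths in m; the calibration is good to about 2 mm. A picture is of the moment at which its call begins. There is no depth.
A pose or a line that the arm cannot do raises bot.IKError and nothing moves.
- hand_in(): hands the job in, once; it reports no verdict.
The state is a dict: "time_s": time; "joint_pos": joint angles; "joint_vel": joint speeds; "joint_efforts": joint torques, N m; "position": TCP position; "orientation": TCP orientation; "wrist_force": force on the tool from outside, world axes, zero at the start; "ft_torque": the same for the moment, N m; "gripper_width": finger opening in m.
Only numpy, scipy, OpenCV 4.12 (cv2) and the standard library are available. Lean on these libraries where they do the work, as an engineer would, in place of code of your own. Each camera call takes 0.05 s, during which the arm holds its last target.

### The job

Press the red lever of the blue scrap bin all the way down with the fingertips and keep it down until the dud red horn has rolled off its chute into the bin by itself, then ease the lever back up slowly so that the lid comes down gently and shuts without slamming. Do not touch the horn or the lid themselves, and leave everything else on the bench where it is.

Things in the scene. Friction and masses are not known exactly. Their poses are not given: they have to be found in the camera images.
- bin: scrap bin, fixed: open-topped blue steel box 160 long (its x) x 140 wide x 140 mm high, walls 4 mm, yellow stripes. Origin at the centre of its underside on the bench, z up; -x is the front with the lever (roughly facing the robot), +x the back, where an aluminium chute 44 mm wide slopes down to the rim. Place and yaw differ each time
- lid (a joint): angle in rad of the bin's steel lid (156 x 138 mm, yellow upturned flange 55 mm high on its rear edge): 0 shut, 1.0 fully open. It hinges on the front rim, the rear edge rising; linked to the lever (2.2 rad of lid per rad of lever), it follows the lever and slams shut by its own weight if let go. Lowered over 2 s or more it does not slam
- pad (a point): centre of the top of the red lever pad (76 mm along the bin's y, 46 along its x, 10 thick), in the bin's frame at rest at x -150, y -56, z 118 mm, sloping up 0.22 rad to its front end. Pressed straight down about 50 mm it stops, lid fully open, sloping as much down. Resists with 4 to 10 N. The bin's front wall and the open lid stay 70 mm or more behind its centre
- lever_pivot (a point): hinge axis of the lever (parallel to the bin's y), in a dark link housing 135 mm high on the bin's -y wall; in the bin's frame at x -40, y -86, z 85 mm
- dud_center (a point): centre of the dud horn: red disc 84 mm across, 26 mm thick, steel faces, 0.2 kg, standing on its rim in the chute, held back by the lid's flange. At first about 193 mm above the bench; with the lid nearly fully open it rolls into the bin within about a second, its centre then under 90 mm above the bench
- horn_a: good black horn with a steel ring, lying face up beside the bin, with a steel bracket tab reaching 25 mm past its rim, 90 mm across, 34 mm high; origin under its centre
- horn_b: good black horn with a brass ring, lying face up beside the bin, with a steel bracket tab reaching 25 mm past its rim, 80 mm across, 34 mm high; origin under its centre
- bottle: clear water bottle with a blue cap, 60 mm across, 200 mm high; origin under its centre
- cup: steel tea cup, 72 mm across, 80 mm high; origin under its centre
- screwdriver: screwdriver 200 mm long lying on the bench
- wrench: wrench 180 mm long lying on the bench
- coil: copper coil on a black spool, 56 mm across, 40 mm high, standing; origin under its centre
There are look-alikes about, which are no part of the job. What is meant by the part that bears dud_center is not purple, and is the smaller of those in its own colour.

How it is judged:
By the outcome, as a careful person would: the job done as asked, in the order asked, and still so for the second after the job is handed in, with the robot touching nothing.
It also fails if it takes over 38 s, if anything falls off the work surface, if the arm or the gripper's body presses on something with over 40 N, if the wrist force passes 120 N, or if a joint passes its speed limit or range.

## Working session

There is one attempt and no reset: what is moved stays moved. The work goes in short steps, each a Python script; the robot and the scene stay as the last script left them, time stands still between calls to the robot, and variables do not carry over. Pictures are saved under pics/ and viewed, and the job is handed in when it is done.

```bash
mkdir -p pics; ls
python3 - <<'E'
from workcell import bot, get_obs, vision
import cv2, numpy as np
o=get_obs(); print(o['time_s'],o['position'],o['orientation'],o['gripper_width'],bot.tcp_to_tips)
for n in ['side','top','wrist']:
    c=vision.read_camera(n); cv2.imwrite(f'pics/{n}0.png',c['frame'][:,:,::-1]); np.savez(f'{n}0.npz',**c)
    V=c['view']; print(n,c['intrinsics'].tolist(), (-V[:3,:3].T@V[:3,3]).round(3), V[2,:3].round(3))
E
```

```text
pics
0.0 [ 0.2116765  -0.58755492  0.24756684] [-0.12170909  0.69705968 -0.69607399  0.12155532] 0.08504005392791067 0.017
side [[381.7482163537493, 0.0, 280.13927578948744], [0.0, 381.7482163537493, 209.94647687868454], [0.0, 0.0, 1.0]] [0.108 0.827 1.006] [ 0.335 -0.645 -0.687]
top [[473.8878950619469, 0.0, 275.2462900453625], [0.0, 473.8878950619469, 207.755221109797], [0.0, 0.0, 1.0]] [0.459 0.005 1.534] [ 0.066 -0.01  -0.998]
wrist [[327.98784261202974, 0.0, 282.468070901109], [0.0, 327.98784261202974, 209.76256477171356], [0.0, 0.0, 1.0]] [ 0.28  -0.562  0.373] [-0.271 -0.096 -0.958]
```

View pics/side0.png

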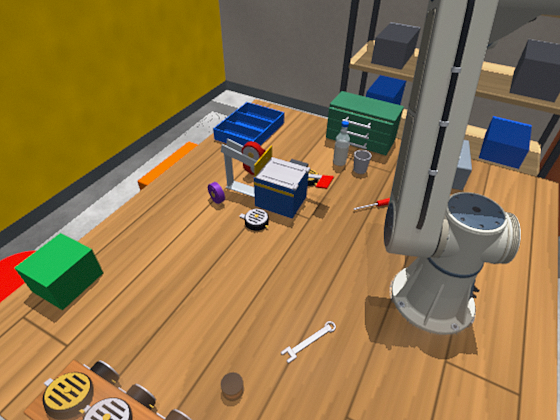

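View pics/top0.png

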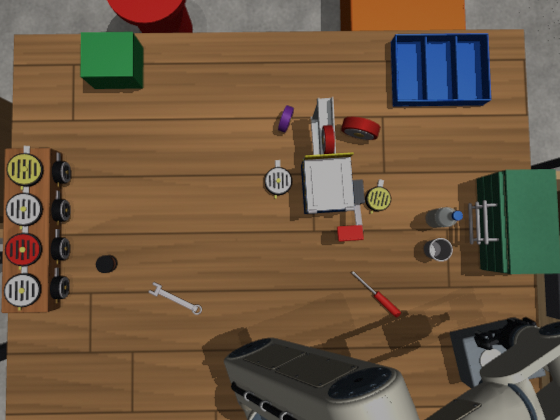

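Top view: the closed lid is at about (328,185), the chute at (325,125), and the red lever pad at (350,233). Candidates for the dud are the small red disc in the chute (328,138), the larger red disc on the bench (360,128), the purple disc (286,118), and a red one in the rack at (22,249). I choose the smaller red disc in the chute and will check it with a crop.

Run:
```python
import cv2, numpy as np
t=cv2.imread('pics/top0.png')[85:265,250:420]; s=cv2.imread('pics/side0.png')[110:240,190:390]
cv2.imwrite('pics/tc.png',cv2.resize(t,None,fx=3.3,fy=3.3,interpolation=cv2.INTER_CUBIC))
cv2.imwrite('pics/sc.png',cv2.resize(s,None,fx=4,fy=4,interpolation=cv2.INTER_CUBIC))
```

```text
(no output)
```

View pics/tc.png

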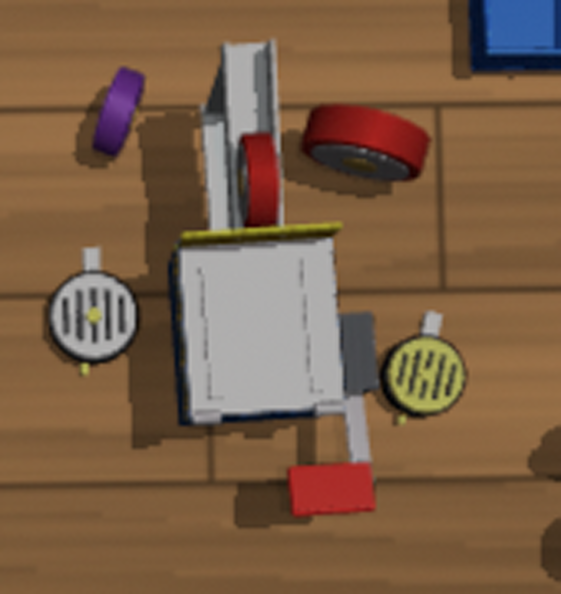

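View pics/sc.png

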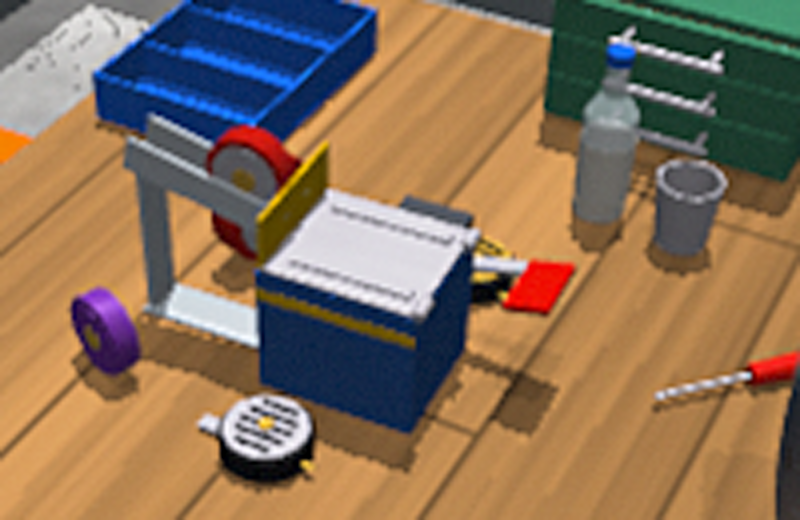

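The crops show the small red disc standing in the chute behind the yellow flange; the bigger red and the purple ones stand on the bench. Next I measure the pad (both views) and the lid and flange.

```bash
cat > h.py <<'E'
import cv2, numpy as np
def ray(c,uv):
    K,V=c['intrinsics'],c['view'];R=V[:3,:3]
    d=R.T@np.linalg.inv(K)@[uv[0],uv[1],1]; return -R.T@V[:3,3], d/np.linalg.norm(d)
def plane(c,uv,z):
    o,d=ray(c,uv); return o+d*(z-o[2])/d[2]
def tri(c1,p1,c2,p2):
    o1,d1=ray(c1,p1);o2,d2=ray(c2,p2)
    s=np.linalg.lstsq(np.c_[d1,-d2],o2-o1,rcond=None)[0]
    a,b=o1+d1*s[0],o2+d2*s[1]; return (a+b)/2,np.linalg.norm(a-b)
def redmask(im):
    h=cv2.cvtColor(im,cv2.COLOR_RGB2HSV); return (((h[...,0]<8)|(h[...,0]>172))&(h[...,1]>170)&(h[...,2]>90)).astype(np.uint8)
def ymask(im):
    h=cv2.cvtColor(im,cv2.COLOR_RGB2HSV); return ((h[...,0]>20)&(h[...,0]<35)&(h[...,1]>150)&(h[...,2]>80)).astype(np.uint8)
def comps(m,box,amin=20):
    x0,y0,x1,y1=box; mm=np.zeros_like(m); mm[y0:y1,x0:x1]=m[y0:y1,x0:x1]
    out=[]
    for k in cv2.findContours(mm,cv2.RETR_EXTERNAL,cv2.CHAIN_APPROX_NONE)[0]:
        if cv2.contourArea(k)>amin:
            M=cv2.moments(k); out.append((np.array([M['m10'],M['m01']])/M['m00'],cv2.contourArea(k),cv2.boxPoints(cv2.minAreaRect(k))))
    return out
E
python3 - <<'E'
from h import *
np.set_printoptions(precision=4,suppress=True)
t=dict(np.load('top0.npz'));s=dict(np.load('side0.npz'))
pt=comps(redmask(t['frame']),(330,220,370,248)); ps=comps(redmask(s['frame']),(300,165,345,195))
for p in pt+ps: print(p[0],p[1],p[2].tolist())
print('pad tri',tri(t,pt[0][0],s,ps[0][0])); print('pad z.118',plane(t,pt[0][0],.118),plane(s,ps[0][0],.118))
b=[plane(t,q,.118) for q in pt[0][2]]; 
for i in range(4): e=b[(i+1)%4]-b[i]; print('edge',np.linalg.norm(e),np.degrees(np.arctan2(e[1],e[0])))
for p in comps(ymask(t['frame']),(295,148,360,164),5): 
    print('flange',p[0],p[1]); b=[plane(t,q,.195) for q in p[2]]
    for i in range(4): e=b[(i+1)%4]-b[i]; print('edge',np.linalg.norm(e),np.degrees(np.arctan2(e[1],e[0])),b[i])
# lid: bright gray low sat
h=cv2.cvtColor(t['frame'],cv2.COLOR_RGB2HSV); m=((h[...,1]<40)&(h[...,2]>120)).astype(np.uint8)
for p in comps(m,(295,158,356,216),300):
    print('lid',p[0],p[1],plane(t,p[0],.142)); b=[plane(t,q,.142) for q in p[2]]
    for i in range(4): e=b[(i+1)%4]-b[i]; print('edge',np.linalg.norm(e),np.degrees(np.arctan2(e[1],e[0])),b[i])
E
```

```text
[349.6303 232.9186] 344.0 [[336.6758728027344, 226.11038208007812], [362.0827941894531, 223.99313354492188], [363.3586730957031, 239.303466796875], [337.9517517089844, 241.42071533203125]]
[324.2293 181.3133] 133.0 [[314.7940979003906, 185.6764678955078], [323.8823547363281, 170.52940368652344], [333.4411926269531, 176.2646942138672], [324.3529357910156, 191.41175842285156]]
pad tri (array([ 0.475 , -0.2329,  0.1081]), np.float64(0.0014703578229789205))
pad z.118 [ 0.4742 -0.2315  0.118 ] [ 0.4716 -0.2209  0.118 ]
edge 0.07648165995330429 -86.04841094012092
edge 0.045852459573187766 -176.73471895976294
edge 0.0763199252469503 93.92392127403306
edge 0.045813954331971295 3.4669944140116713
flange [331.2642 154.3239] 53.0
edge 0.1378624847550611 -86.87135592078397 [ 0.6977 -0.0963  0.195 ]
edge 0.006525410852978236 -177.65352772063721 [ 0.7053 -0.234   0.195 ]
edge 0.13781891731046675 93.12478019134899 [ 0.6987 -0.2342  0.195 ]
edge 0.006515667589001027 2.728438523361053 [ 0.6912 -0.0966  0.195 ]
lid [329.0551 184.597 ] 2246.0 [ 0.6175 -0.1701  0.142 ]
edge 0.14154277464042386 -86.50828813300545 [ 0.6886 -0.0972  0.142 ]
edge 0.16792336411895045 -177.27000691807973 [ 0.6973 -0.2384  0.142 ]
edge 0.14043628159203686 93.39315054816834 [ 0.5295 -0.2464  0.142 ]
edge 0.16767072233655608 3.1070423810927954 [ 0.5212 -0.1063  0.142 ]
```

The yaw is about 3.2°. The pad gives a bin centre of (0.621,-0.167) and the flange and lid give (0.62,-0.169), so they agree. The measured pad is 76×46 mm and the flange 138 mm, as specified. Next: check the orientation options.

Run:
```python
from workcell import bot, get_obs, kinematics
import numpy as np
from scipy.spatial.transform import Rotation as R
np.set_printoptions(precision=3,suppress=True)
o=get_obs(); R0=R.from_quat(o['orientation']); print(R0.as_matrix()); w=dict(np.load('wrist0.npz'));V=w['view']
print('cam in tool',R0.inv().apply(-V[:3,:3].T@V[:3,3]-o['position']))
for yaw in (0,90,180,270):
    a=np.radians(3.2+yaw); z=np.array([np.cos(a),np.sin(a),0]); y=np.array([0,0,-1.]); M=np.c_[np.cross(y,z),y,z]
    q=R.from_matrix(M).as_quat(); 
    print(yaw,q,'camera dir',M[:,0],[kinematics.solve_ik([.474,-.2315,h],q) for h in (.30,.15,.085)])
print(o['time_s'],o['joint_pos'])
```

```text
[[-0.941 -0.     0.339]
 [-0.339  0.001 -0.941]
 [-0.    -1.    -0.001]]
cam in tool [-0.073 -0.126 -0.001]
0 [ 0.514 -0.486  0.486 -0.514] camera dir [ 0.056 -0.998  0.   ] [array([-0.457,  0.152,  1.781, -0.   ,  1.209, -0.513]), array([-0.457,  0.323,  1.929, -0.   ,  0.889, -0.513]), array([-0.457,  0.423,  1.968, -0.   ,  0.751, -0.513])]
90 [ 0.707  0.02  -0.02  -0.707] camera dir [0.998 0.056 0.   ] [array([-0.457,  0.152,  1.781, -0.   ,  1.209, -2.084]), array([-0.457,  0.323,  1.929, -0.   ,  0.889, -2.084]), array([-0.457,  0.423,  1.968, -0.   ,  0.751, -2.084])]
180 [ 0.486  0.514 -0.514 -0.486] camera dir [-0.056  0.998  0.   ] [array([-0.457,  0.152,  1.781, -0.   ,  1.209,  2.629]), array([-0.457,  0.323,  1.929, -0.   ,  0.889,  2.629]), array([-0.457,  0.423,  1.968, -0.   ,  0.751,  2.629])]
270 [-0.02   0.707 -0.707  0.02 ] camera dir [-0.998 -0.056 -0.   ] [array([-0.457,  0.152,  1.781, -0.   ,  1.209,  1.058]), array([-0.457,  0.323,  1.929, -0.   ,  0.889,  1.058]), array([-0.457,  0.423,  1.968, -0.   ,  0.751,  1.058])]
0.15 [-1.227  0.353  1.634  0.     1.155 -0.002]
```

Run:
```python
from workcell import bot, hand, get_obs, vision
import cv2
hand.move_gripper(0.0,20)
q=[0.7068,0.0197,-0.0197,-0.7068]
bot.reach([.474,-.2315,.30],q)
bot.servo_line([.474,-.2315,.165],velocity=.1)
o=get_obs(); print(o['time_s'],o['position'],o['wrist_force'],o['gripper_width'])
import numpy as np
a=vision.read_camera('side')['frame'][110:240,220:390]; b=vision.read_camera('wrist')['frame']
cv2.imwrite('pics/s1.png',cv2.resize(a,None,fx=4,fy=4)[:,:,::-1]); cv2.imwrite('pics/w1.png',b[:,:,::-1])
```

```text
4.225 [ 0.4743967  -0.23167064  0.16558708] [-0.46551485  0.63142039 -0.42795635] -0.00034914766490078304
```

View pics/s1.png

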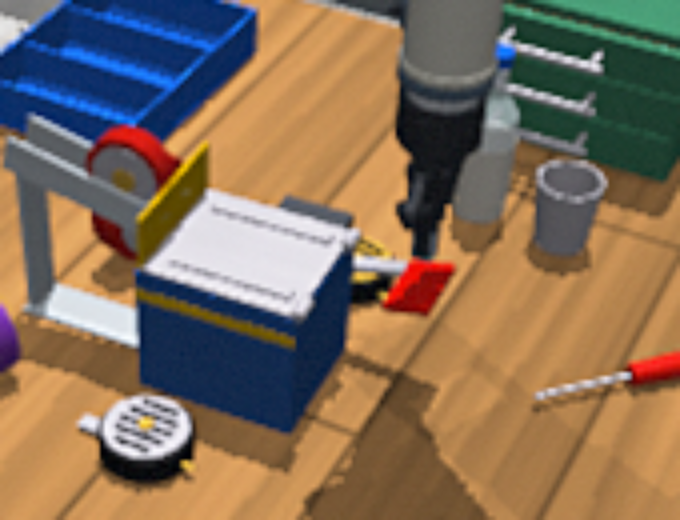

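View pics/w1.png

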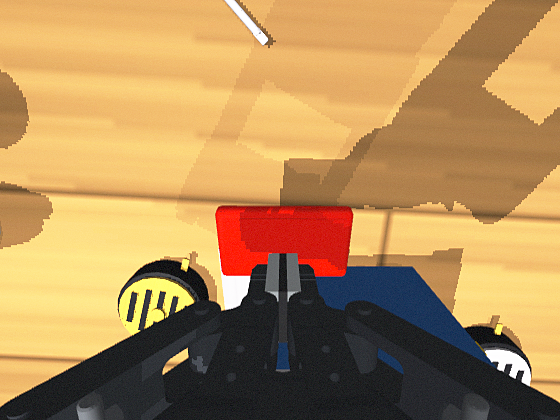

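The closed fingertips are over the pad's middle: side crop tip (425,255) above the pad (420,287). Now I press, watching the force.

Run:
```python
from workcell import bot, get_obs, vision
import cv2
P=[.474,-.2315]
def st(): 
    o=get_obs(); print(round(o['time_s'],2),o['position'].round(4),o['wrist_force'].round(1)); return o
for z in (.14,.128,.115,.10,.092): bot.servo_line(P+[z],velocity=.04); st()
z=.092
while z>.077:
    z-=.002; bot.servo_line(P+[z],velocity=.02); o=st()
    if abs(o['wrist_force'][2])>18: break
bot.dwell(1.2); st()
a=vision.read_camera('side'); cv2.imwrite('pics/s2.png',cv2.resize(a['frame'][90:240,190:390],None,fx=4,fy=4)[:,:,::-1])
a=vision.read_camera('top'); cv2.imwrite('pics/t2.png',cv2.resize(a['frame'][85:265,250:420],None,fx=3.3,fy=3.3)[:,:,::-1])
```

```text
5.1 [ 0.4741 -0.2315  0.14  ] [ 0.8 -0.2 -0.2]
5.55 [ 0.474  -0.2314  0.1279] [0.4 0.4 0. ]
6.03 [ 0.4741 -0.2314  0.1149] [-0.4 -0.4 -0.7]
6.55 [ 0.474  -0.2316  0.1   ] [-1.6 -1.2  1.9]
6.9 [ 0.474  -0.2314  0.092 ] [-0.2  1.1  1.5]
7.15 [ 0.474  -0.2314  0.09  ] [-1.   1.   1.4]
7.4 [ 0.4741 -0.2315  0.0879] [1.  0.4 1.1]
7.65 [ 0.474  -0.2315  0.0859] [-0.2  0.6  1.6]
7.9 [ 0.4742 -0.2316  0.0849] [-4.1  2.7 15.3]
8.15 [ 0.4743 -0.2316  0.0844] [-9.7  4.1 33.8]
9.35 [ 0.4743 -0.2316  0.0845] [-9.5  4.4 35.6]
```

View pics/s2.png

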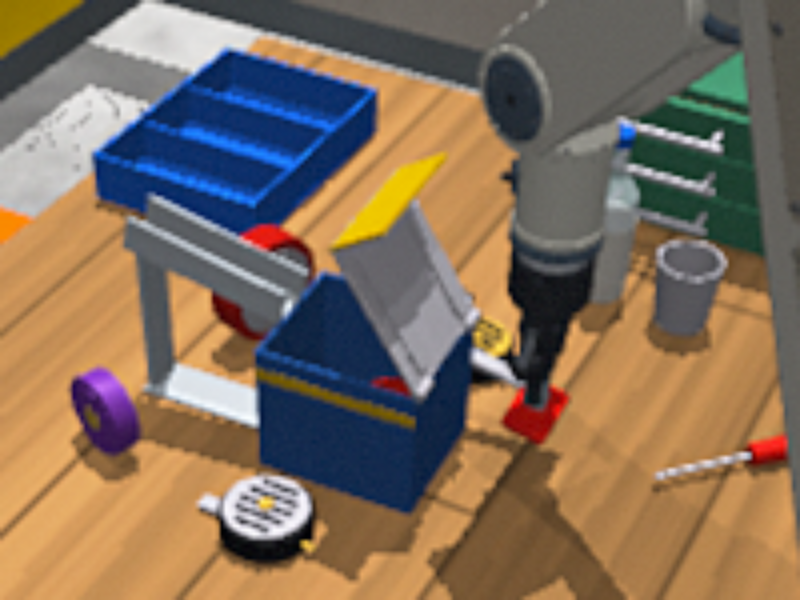

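View pics/t2.png

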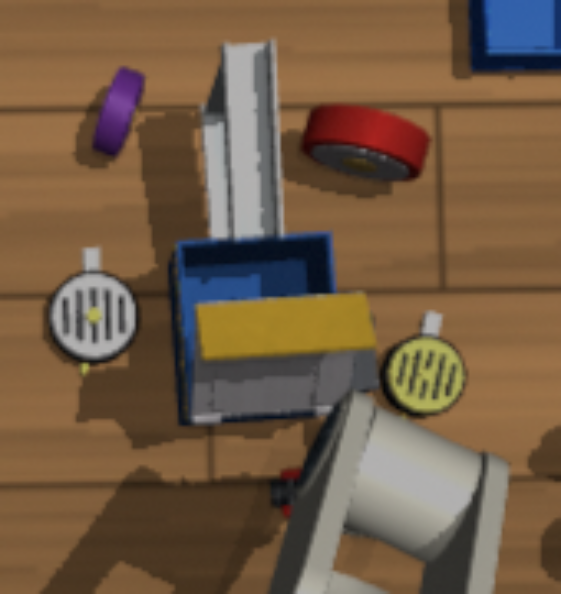

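The lid is fully open (flange at (390,200) in the side crop), the chute is empty, and a red sliver shows inside the bin at (395,385). I wait, check that it is at rest, then ease up over about 7 s.

Run:
```python
from workcell import bot, get_obs, vision
from h import *
P=[.474,-.2315]
def st(): 
    o=get_obs(); print(round(o['time_s'],2),o['position'].round(4),o['wrist_force'].round(1)); return o
bot.dwell(1.0)
for i in range(2):
    s=vision.read_camera('side'); 
    for p in comps(redmask(s['frame']),(275,175,300,195),3): print(p[0],p[1],p[2].tolist(),'on plane .06',plane(s,p[0],.06), 'on .085',plane(s,p[0],.085))
    bot.dwell(.4)
st()
bot.servo_line(P+[.086],velocity=.01); st()
bot.servo_line(P+[.142],velocity=.008); st()
bot.dwell(.3)
a=vision.read_camera('side'); cv2.imwrite('pics/s3.png',cv2.resize(a['frame'][90:240,190:390],None,fx=4,fy=4)[:,:,::-1])
bot.servo_line(P+[.30],velocity=.1)
bot.reach([.30,-.45,.30],[0.7068,0.0197,-0.0197,-0.7068]); bot.dwell(.3); st()
a=vision.read_camera('top'); cv2.imwrite('pics/t3.png',cv2.resize(a['frame'][85:265,250:420],None,fx=3.3,fy=3.3)[:,:,::-1])
np.savez('top3.npz',**a)
```

```text
[287.62745098 185.62745098] 8.5 [[282.8823547363281, 185.47059631347656], [283.4117736816406, 183.3529510498047], [291.4117736816406, 185.3529510498047], [290.8823547363281, 187.47059631347656]] on plane .06 [ 0.60868173 -0.19541701  0.06      ] on .085 [ 0.59546465 -0.16840713  0.085     ]
[287.62745098 185.62745098] 8.5 [[282.8823547363281, 185.47059631347656], [283.4117736816406, 183.3529510498047], [291.4117736816406, 185.3529510498047], [290.8823547363281, 187.47059631347656]] on plane .06 [ 0.60868173 -0.19541701  0.06      ] on .085 [ 0.59546465 -0.16840713  0.085     ]
11.35 [ 0.4744 -0.2317  0.0845] [-8.7  4.7 35.5]
11.9 [ 0.474  -0.2315  0.0858] [0.9 0.4 1. ]
19.05 [ 0.474  -0.2315  0.142 ] [-0.8 -1.2  0.7]
22.52 [ 0.3007 -0.4495  0.3   ] [-0.3  0.3  0. ]
```

View pics/s3.png

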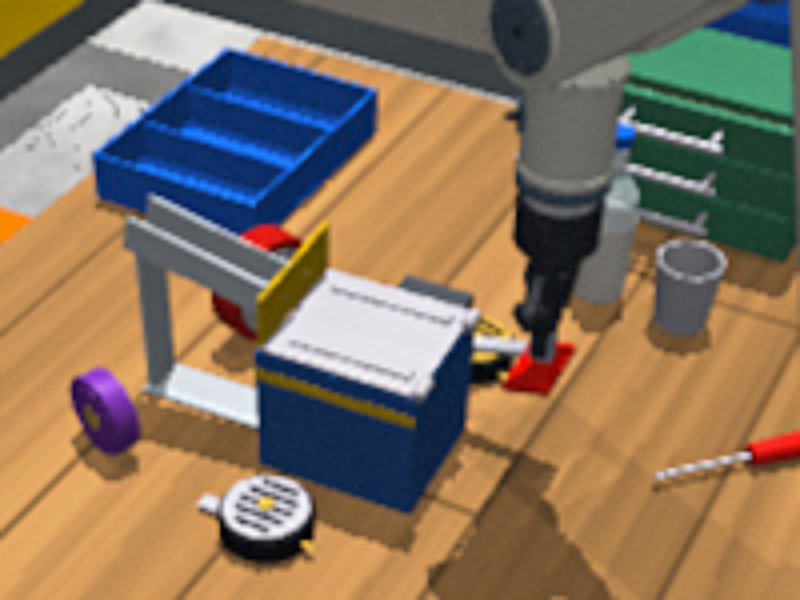

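View pics/t3.png

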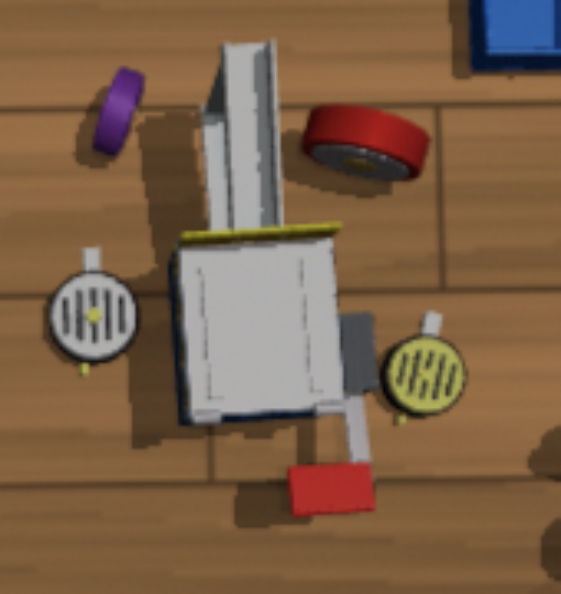

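The lid is shut exactly as at first, with the flange at (260,233) in the top crop. The chute is empty, the lever is back at rest (332,490), and the neighbouring objects have not moved. I hand in.

Run:
```python
from workcell import hand_in
from h import *
a=np.load('top0.npz')['frame'].astype(int);b=np.load('top3.npz')['frame'].astype(int)
d=(abs(a-b).max(2)>60).astype(np.uint8)
for p in comps(d,(0,0,560,420),15): print('changed',p[0].round(),p[1])
print(hand_in())
```

```text
changed [222. 417.] 15.5
changed [323. 415.] 99.5
changed [278. 414.] 22.0
changed [247. 414.] 16.5
changed [293. 414.] 157.0
changed [257. 413.] 90.0
changed [519. 404.] 1324.5
changed [214. 384.] 18.0
changed [502. 379.] 67.5
changed [443. 401.] 1774.5
changed [478. 376.] 24.5
changed [443. 369.] 17.0
changed [343. 376.] 3440.5
changed [279. 352.] 132.5
changed [497. 353.] 77.0
changed [434. 342.] 61.0
changed [545. 350.] 659.5
changed [408. 329.] 691.5
changed [444. 318.] 26.0
changed [364. 310.] 189.0
changed [382. 298.] 50.5
changed [465. 341.] 7383.5
changed [326. 139.] 308.5
the job is handed in; nothing more can be done
None
```

The job is done and handed in at about 22.5 s of the 38 s allowed.

- **Press:** I pushed the lever pad down with the closed fingertips until it hit its stop, about 50 mm down. The wrist force there was about 36 N. I held it for about 3 s.
- **Horn:** The dud red horn rolled off the chute by itself. Two pictures 0.45 s apart showed it at rest inside the bin.
- **Release:** I eased the lever up over about 7 s, then moved the arm clear.

**Last checks:**
- The lid and lever look the same as at the start, and the chute is empty.
- Before/after top images show the dud leaving the chute. The only other changes, in the lower part of the picture, are where the arm, gripper and their shadows are. The screwdriver lies partly in that area, so I did not check it separately.
- I could not measure the dud's height in the bin directly, because only a sliver of it was visible past the open lid.
- Triangulating the pad's height gave 108 mm against the stated 118 mm. I put this down to the pad's side faces being in the colour mask. The stop came at the height expected from 118 mm.

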